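# Clamp a mosaic border in the ratchet rail

### The job

Pick up the blue clamp shoe by its black handle, lay it flat in the open mouth of the clamping rail and slide it along the rail past the red sprung pawl, pressing it against the sprung row of border tiles until the pawl has clicked fully in behind the shoe. Push gently, since the freshly glued tiles crack if they are forced; then let go, leaving the shoe flat in the rail and locked by the pawl. Leave the glue bottle, grout jar, tile tub and cup where they are.

Things in the scene. Friction and masses are not known exactly. Their poses are not given: they have to be found in the camera images.
- jig: Clamping rail fixed to the bench: steel plate 322 x 106 x 6 mm (x -150 to +172, y -41 to +65 mm), aluminium walls, green head up to 27 mm high at its far end. Origin on the rail's middle line at bench height; z up; x = push direction, mouth to tiles; y to the left of it. The shoe slides on the plate's top (z = 6 mm). Over 25 N in all between shoe and rail, pawl and tiles cracks tiles.
- mouth (a point): Middle of the rail's open mouth, on the plate, at x = -97 mm of the rail: lay the shoe's origin here. The plate is bare from x = -150 to -85 mm; flared walls narrow from about 60 to 47 mm between x = -85 and -55 mm. Axes as the rail.
- gate (a point): Point on the plate's middle line at x = -20 mm of the rail, in the straight channel: 47 mm wide, wall tops at z = 20 mm, from x = -55 to +118 mm. The red pawl pivots beside it, s further along x on the +y side; its tip is 29 mm beyond its pivot. s (0 to 24 mm) is where the rigid green head was locked by hand: not measured, feel or see it.
- meet (a point): Point on the plate's middle line at x = 41 mm. With the shoe's origin s beyond it, its nose meets the tile row (sprung along x: 3 N, then 0.8 N more per mm). The pawl clicks in 4 to 5 mm further on; 7 mm on, the tiles stop dead: force climbs steeply. Rubbing past the pawl adds 1 to 5 N, gone after the click; 15 N of push comes only at the dead stop. Let go, the shoe springs back onto the pawl.
- shoe: Loose clamp shoe, 0.18 to 0.33 kg: blue metal block 70 (x) x 44 (y) x 14 mm high, with an upright square black handle 24 x 24 mm in its middle, from z = 14 to 57 mm (yellow top). Origin: centre of its underside, z up, x along its length. Both ends are alike, so either end may go first.
- pawl (a joint): Red sprung pawl, an arm 30 mm long pointing along the push direction into the channel from the rail's +y side. Angle in rad: 0 = sprung fully into the channel (at rest, also once it has clicked in behind the shoe), about 0.25 while the shoe's side holds it out.
- glue: White glue bottle with red cap, 54 mm across, 105 mm tall, standing; origin at the centre of its underside. Bystander.
- grout: Grout jar with yellow lid, 60 mm across, 75 mm tall, standing; origin at the centre of its underside. Bystander.
- tub: Open white tub of loose tesserae, 100 x 130 x 40 mm; origin at the centre of its underside. Bystander.
- cup: White cup, 72 mm across, 80 mm tall; origin at the centre of its underside. Bystander.
Mind the look-alikes: they are no part of the job. There is more than one size of the shoe; the job needs the middle-sized.

How it is judged:
By the outcome, as a careful person would: the job done as asked, in the order asked, and still so for the second after the job is handed in, with the robot touching nothing.
It also fails if it takes over 64 s, if anything falls off the work surface, if the arm or the gripper's body presses on something with over 40 N, if the wrist force passes 120 N, or if a joint passes its speed limit or range.

### The arm

A 6-joint arm with a two-finger parallel gripper is mounted at the origin on the work surface. World frame = base frame: x ahead of the robot, y to its left, z up, the work surface at z = 0. Lengths are in m, angles in rad, forces in N, time in s.
With the tool pointing down it reaches from about 0.275 to 0.825 m from the base axis. Payload 4.9 kg.
Tool frame: the origin (TCP) lies midway between the tips of the shut fingers; the grasp point (between the pads) lies 19 mm behind it (hold_point_z is the distance from the TCP to the grasp point, in m); z points along the fingers, x is the direction in which the jaws open and shut, and the axes are right-handed (so a half turn about z gives the same grasp; the last joint's range is limited). The gripper opens to 85 mm and grips with 20 to 120 N. Pads are 22 mm wide; open, the fingers measure 114 mm over their backs; the gripper's body (76 mm by 85 mm) begins 54 mm behind the grasp point. The pads swing forward as they close: fully open they stand 13 mm farther back than shut.
Start: joints at [-1.422, 0.326, -0.193, 1.052, 0, 1.437], TCP at [0.153, -0.528, 0.231] pointing down, gripper open.
Joint ranges: [-2.65, 2.65], [-0.97, 1.79], [-1.3, 1.35], [-1.93, 2.1], [-1.47, 1.37], [-3.14, 3.14]. Speed limits (rad/s): [2.57, 2.57, 3.14, 3.14, 3.14, 3.14].

### API

Orientations are given as a unit quaternion [x, y, z, w].
In Python, from workcell import * gives the robot as it stands.
- The arm moves only by the tool drive_tool, never from a script. Its argument "deltas" is a list that holds one entry, the list of rows, each a list of 4 numbers: the shift along the tool's x, y, z as a fraction of full scale, then the turn about the tool's z as a fraction of full scale. In form: [[[x, y, z, yaw], ...]]. A call has 1 to 20 rows; each row is the pose to reach, as a shift and turn from the pose measured when the call began, along the tool's axes at that moment, turning the shorter way round; what a row does not reach only later rows make up. Full scale, the value 1, is 0.3 m for a shift and 2 pi rad for a turn. A row lasts 1/12 s, in which the tool goes at most 41.7 mm and 7.16 degrees, less where a joint would pass 70% of its speed; a pose out of reach is approached as far as the arm can. A call with a number of a shift or a turn outside -1 to 1 is refused whole. A call with a gripper value outside its range is refused whole. "jaw" is the opening, from 0 (shut) to 1 (fully open), set as the call begins (left out, the last holds). The fingers move at their own pace and stop on an object; "force" is the grip in N (left out, the last holds). Time passes only in rows, so rows that repeat a pose let the fingers close. It gives the time, the measured TCP pose, the force and the opening at its end, in the units of the state.
- get_state(): the state, without advancing time (a new reading comes with each control period).
- camera(name): name is "side" or "top" or "wrist"; returns a dict with "frame" (384x512x3 uint8, blue, green, red), "fx", "fy", "cx", "cy" (pixels), "rvec" (rotation vector, rad) and "tvec" (3), from world to camera coordinates, as OpenCV has them. Camera axes: x right, y down, z forward; pixel columns grow to the right and rows downward; lengths in m; the calibration is good to about 2 mm. A picture is of the moment at which its call begins. There is no depth.
- job_done(): hands the job in, once; it reports no verdict.
Trained networks look in a picture, given as the dict that the camera call returned (one of the last four; its "shot" number tells which), for a name from the list of things; names that differ only in an ending like _2 or _b are one class to them, and where a whole thing is asked for, a point or a joint stands for the part that bears it (a point fixed in the world has none). Each returns a list of dicts, best first, with "p" (0 to 1); they miss things now and then, are a little off and sometimes report something else, mostly with a low value. They report only what shows in the picture. A call takes as long as a camera call. They do not tell look-alikes from the thing itself.
- regions_of(query, picture): "mask" (384x512 bool, what is visible of it) and "box" ([left, top, width, height] in pixels, round what is visible of it).
- mark_of(query, picture): "pixel" ([column, row] in pixels: a listed point, or the origin of a listed thing).
The state is a dict: "time": time; "joint_pos": joint angles; "joint_velocities": joint speeds; "tau": joint torques, N m; "position": TCP position; "eef_rot": TCP orientation; "force": force on the tool from outside, world axes, zero at the start; "moment": the same for the moment, N m; "opening": finger opening in m.
Only numpy, scipy, OpenCV 4.12 (cv2) and the standard library are available. Lean on these libraries where they do the work, as an engineer would, in place of code of your own. Each camera call takes 0.05 s, during which the arm holds its last target.

## Working session

There is one attempt and no reset: what is moved stays moved. The work goes in short steps, Python scripts to look and compute and a tool call to move; the robot and the scene stay as the last step left them, time stands still between calls to the robot, and variables do not carry over. Pictures are saved under pics/ and viewed, and the job is handed in when it is done.

Besides the shell and the picture viewer there is one more tool, called after "Call:" in YAML: its name, and indented under it one key for each argument. drive_tool: Moves the arm, as the interface text tells. Shift numbers are shares of 0.3 m and turn numbers shares of 2 pi rad, none past 1 either way. Its arguments: {"type":"object","properties":{"deltas":{"type":"array","items":{"type":"array","items":{"type":"array","items":{"type":"number"}}}},"jaw":{"type":"number"},"force":{"type":"number"}},"required":["deltas"]}

```bash
mkdir -p pics; ls; cat > h.py <<'E'
from workcell import *
import numpy as np, cv2
def ray(c,px):
    K=np.array([[c['fx'],0,c['cx']],[0,c['fy'],c['cy']],[0,0,1.]])
    R,_=cv2.Rodrigues(np.array(c['rvec'],float)); t=np.array(c['tvec'],float).reshape(3)
    d=R.T@np.linalg.inv(K)@np.array([px[0],px[1],1.]); o=-R.T@t
    return o,d
def onz(c,px,z):
    o,d=ray(c,px); return o+d*(z-o[2])/d[2]
def proj(c,P):
    K=np.array([[c['fx'],0,c['cx']],[0,c['fy'],c['cy']],[0,0,1.]])
    return cv2.projectPoints(np.array(P,float).reshape(-1,3),np.array(c['rvec'],float),np.array(c['tvec'],float),K,None)[0].reshape(-1,2)
E
python3 - <<'E'
from h import *
s=get_state(); print(s)
for n in ['top','side','wrist']:
    c=camera(n); cv2.imwrite(f'pics/{n}0.png',c['frame'])
    print(n,c['fx'],c['cx'],c['cy'],onz(c,(256,192),0), ray(c,(256,192))[0])
    for q in ['jig','mouth','gate','meet','shoe','pawl','glue','grout','tub','cup']:
        m=mark_of(q,c)
        print(q,[(round(a['p'],2),np.round(a['pixel']).tolist(),np.round(onz(c,a['pixel'],0.006 if q in('mouth','gate','meet') else 0),3)[:2].tolist()) for a in m[:4]])
E
```

```text
pics
{'time': 0.0, 'joint_pos': array([-1.42220772e+00,  3.26946539e-01, -1.93557168e-01,  1.05198517e+00,
        8.80356194e-06,  1.43659432e+00]), 'joint_velocities': array([ 0.00020191,  0.00031713,  0.0008557 , -0.00020855,  0.00066335,
       -0.0010099 ]), 'tau': array([ 2.75937634e-05, -4.43394113e+01,  2.62441671e+01,  1.55149761e-02,
       -5.68384303e-05,  7.61283559e-06]), 'position': array([ 0.15339889, -0.52759134,  0.23051051]), 'eef_rot': array([ 7.99698562e-01, -6.00401110e-01, -5.99605561e-04, -5.97221489e-04]), 'force': array([-0.04116329, -0.53834056,  0.22038525]), 'moment': array([-0.01786102,  0.02467065, -0.02387584]), 'opening': 0.08546586786015956}
top 468.1693576017891 255.90366953513603 184.54334465657078 [ 0.54464907 -0.02455621  0.        ] [ 0.46870963 -0.00870772  1.37513595]
jig [(0.67, [228.0, 194.0], [0.538, 0.056]), (0.41, [113.0, 160.0], [0.625, 0.399])]
mouth [(0.66, [219.0, 164.0], [0.623, 0.086])]
gate [(0.63, [227.0, 189.0], [0.551, 0.06])]
meet [(0.76, [231.0, 207.0], [0.498, 0.048]), (0.64, [222.0, 162.0], [0.631, 0.077])]
shoe [(0.81, [340.0, 170.0], [0.617, -0.273]), (0.6, [319.0, 137.0], [0.714, -0.206]), (0.58, [300.0, 176.0], [0.595, -0.152])]Traceback (most recent call last):
  File "<stdin>", line 7, in <module>
ValueError: it knows: cup, gate, glue, grout, jig, meet, mouth, shoe, tub
```

```bash
python3 - <<'E'
from h import *
for n in ['top','side']:
    c=camera(n); cv2.imwrite(f'pics/{n}1.png',c['frame'])
    np.savez(f'pics/{n}1.npz',**{k:v for k,v in c.items()})
    print(n,ray(c,(256,192))[0])
    for q in ['jig','mouth','gate','meet','shoe','glue','grout','tub','cup']:
        m=mark_of(q,c)
        print(q,[(round(a['p'],2),np.round(a['pixel']).tolist(),np.round(onz(c,a['pixel'],0.006 if q in('mouth','gate','meet') else 0),3)[:2].tolist()) for a in m[:4]])
    if n=='top':
        f=c['frame'][100:260,190:400]
        cv2.imwrite('pics/topz.png',cv2.resize(f,None,fx=3.8,fy=3.7,interpolation=cv2.INTER_CUBIC))
E
```

```text
top [ 0.46870963 -0.00870772  1.37513595]
jig [(0.89, [229.0, 193.0], [0.539, 0.054])]
mouth [(0.86, [218.0, 162.0], [0.628, 0.089])]
gate []
meet [(0.66, [228.0, 205.0], [0.504, 0.056])]
shoe [(0.93, [300.0, 177.0], [0.593, -0.154]), (0.71, [342.0, 168.0], [0.622, -0.277]), (0.44, [318.0, 136.0], [0.718, -0.205])]
glue [(0.64, [327.0, 224.0], [0.457, -0.235])]
grout []
tub [(0.84, [113.0, 221.0], [0.448, 0.389])]
cup [(0.69, [113.0, 160.0], [0.628, 0.399])]
side [0.53685918 1.09797602 0.83214466]
jig [(0.83, [271.0, 218.0], [0.544, 0.059]), (0.62, [313.0, 310.0], [0.445, 0.389])]
mouth [(0.57, [243.0, 222.0], [0.622, 0.087])]
gate [(0.59, [265.0, 218.0], [0.561, 0.07])]
meet [(0.91, [288.0, 216.0], [0.496, 0.058])]
shoe [(0.72, [257.0, 176.0], [0.594, -0.149]), (0.48, [223.0, 166.0], [0.707, -0.21]), (0.47, [246.0, 154.0], [0.635, -0.287])]
glue [(0.86, [301.0, 166.0], [0.451, -0.217])]
grout [(0.89, [293.0, 136.0], [0.471, -0.417])]
tub [(0.76, [314.0, 309.0], [0.442, 0.384])]
cup [(0.88, [232.0, 314.0], [0.627, 0.405])]
```

View pics/top0.png

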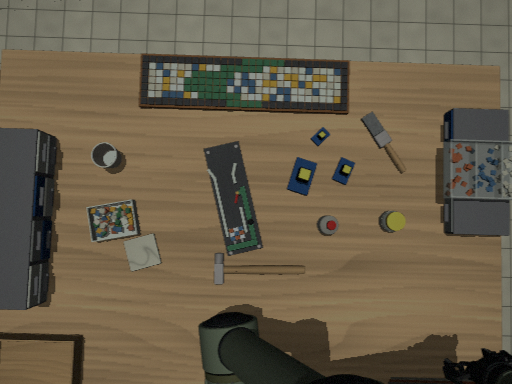

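View pics/side1.png

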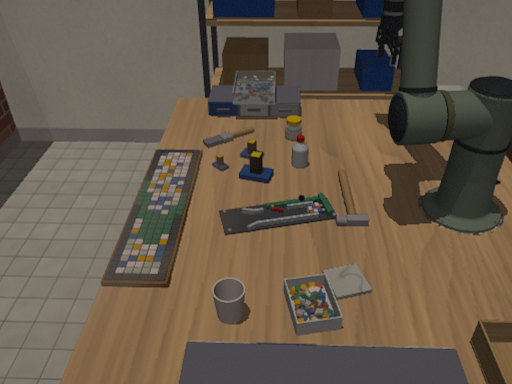

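View pics/topz.png

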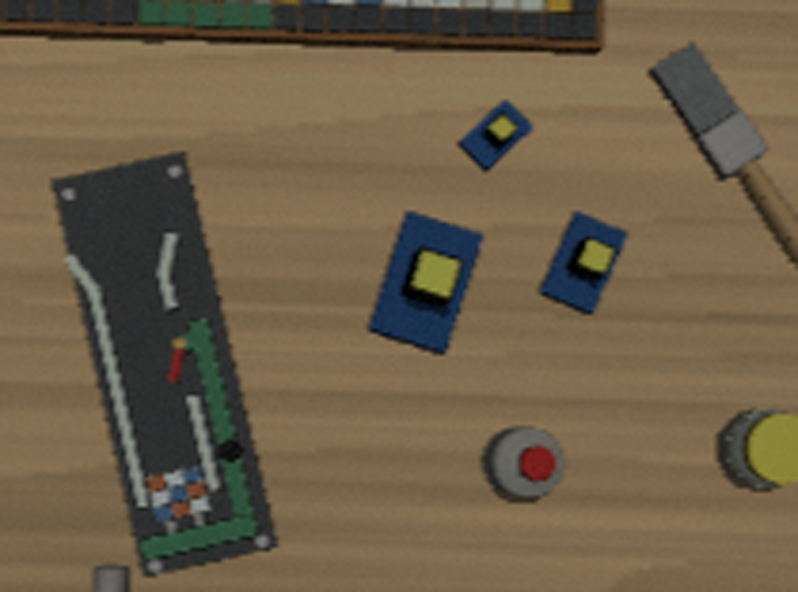

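```bash
cat >> h.py <<'E'
from scipy.spatial.transform import Rotation as Rot
def mv(P,ang_deg,s=None):
    """fractions for target TCP pos, tool-x heading (world deg)"""
    s=s or get_state(); R=Rot.from_quat(s['eef_rot']).as_matrix()
    d=R.T@(np.array(P)-s['position'])/0.3
    t=R.T@np.array([np.cos(np.radians(ang_deg)),np.sin(np.radians(ang_deg)),0])
    y=np.arctan2(t[1],t[0])/(2*np.pi)
    cur=np.degrees(np.arctan2(R[1,0],R[0,0]))
    print('cur',s['position'].round(4),'hdg',round(cur,2),'z',R[:,2].round(4),'frac',d.round(4),round(y,5),'deg',round(y*360,2))
E
python3 - <<'E'
from h import *
c=camera('top'); 
for q in ['shoe','jig']:
    for r in regions_of(q,c):
        m=r['mask'].astype(np.uint8); cs,_=cv2.findContours(m,0,2); k=max(cs,key=cv2.contourArea)
        b=cv2.boxPoints(cv2.minAreaRect(k)); w=np.array([onz(c,p,0.01)[:2] for p in b])
        print(q,round(r['p'],2),w.mean(0).round(3),np.linalg.norm(w[1]-w[0]).round(3),np.linalg.norm(w[2]-w[1]).round(3),np.degrees(np.arctan2(*(w[1]-w[0])[::-1])).round(1))
c=camera('wrist'); cv2.imwrite('pics/w0.png',c['frame']); o,d=ray(c,(256,192)); print(o,d, c['fx'])
mv([0.60,-0.27,0.26],-22)
E
```

```text
shoe 0.78 [ 0.596 -0.155] 0.1 0.064 -13.5
shoe 0.7 [ 0.715 -0.208] 0.052 0.034 -49.6
jig 0.58 [0.527 0.044] 0.111 0.323 -75.1
[ 0.21928433 -0.50992961  0.37387831] [-0.27845244 -0.06320357 -0.95855861] 303.4552259627668
cur [ 0.1535 -0.5282  0.2313] hdg -73.8 z [ 0. -0. -1.] frac [-0.4111 -1.6694 -0.0957] -0.14388 deg -51.8
```

Call:
drive_tool:
  deltas:
    - [[-0.02,-0.08,0,-0.007],[-0.05,-0.2,-0.02,-0.017],[-0.08,-0.32,-0.04,-0.027],[-0.11,-0.44,-0.06,-0.037],[-0.14,-0.56,-0.08,-0.047],[-0.17,-0.68,-0.09,-0.057],[-0.2,-0.8,-0.09,-0.067],[-0.22,-0.92,-0.09,-0.077],[-0.24,-1.0,-0.09,-0.087],[-0.24,-1.0,-0.09,-0.09]]
  jaw: 1

```text
time: 2.33
position: [0.4252, -0.3727, 0.2582]
eef_rot: [0.937, -0.35, 0.001, -0.001]
force: [-1.0, 0.2, 0.1]
opening: 0.0856
```

```bash
python3 - <<'E'
from h import *
mv([0.57,-0.26,0.26],-22)
E
```

```text
cur [ 0.4252 -0.3727  0.2582] hdg -40.94 z [ 1.7e-03  8.0e-04 -1.0e+00] frac [ 0.1185 -0.6002 -0.0048] -0.0526 deg -18.94
```

View pics/w0.png

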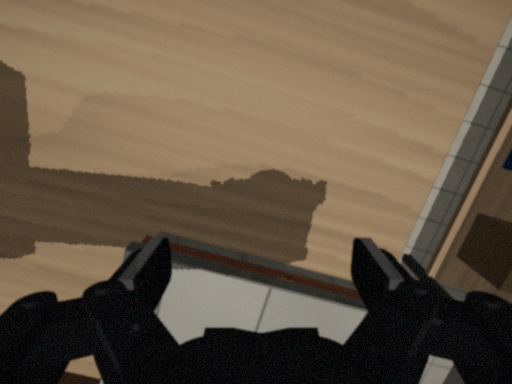

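Call:
drive_tool:
  deltas:
    - [[0.02,-0.08,0,-0.007],[0.04,-0.2,0,-0.017],[0.06,-0.32,0,-0.027],[0.08,-0.44,0,-0.037],[0.1,-0.54,0,-0.047],[0.12,-0.6,0,-0.053],[0.12,-0.6,0,-0.053],[0.12,-0.6,0,-0.053]]

```text
time: 3.0
position: [0.5704, -0.2602, 0.2582]
eef_rot: [0.982, -0.189, 0.0, -0.0]
force: [-0.5, 0.2, 0.3]
opening: 0.0857
```

```bash
python3 - <<'E'
from h import *
c=camera('wrist'); cv2.imwrite('pics/w1.png',c['frame']); np.savez('pics/w1.npz',**c)
for r in regions_of('shoe',c): print(r['p'],r['box'])
for r in mark_of('shoe',c): print(r['p'],r['pixel'],onz(c,r['pixel'],0))
mv([0.6,-0.27,0.26],-22)
E
```

```text
0.78 [331.0, 54.4, 48.3, 38.8]
0.65 [200.0, 35.7, 88.7, 70.1]
0.82 [354.4, 76.9] [ 0.7143163  -0.21173158  0.        ]
0.73 [294.9, 156.0] [ 0.61153499 -0.27726003  0.        ]
0.62 [245.7, 73.1] [ 0.59070001 -0.15721803  0.        ]
cur [ 0.5692 -0.2614  0.2586] hdg -21.98 z [ 1.1e-03  5.0e-04 -1.0e+00] frac [ 0.1058 -0.0117 -0.0047] 7e-05 deg 0.02
```

View pics/w1.png

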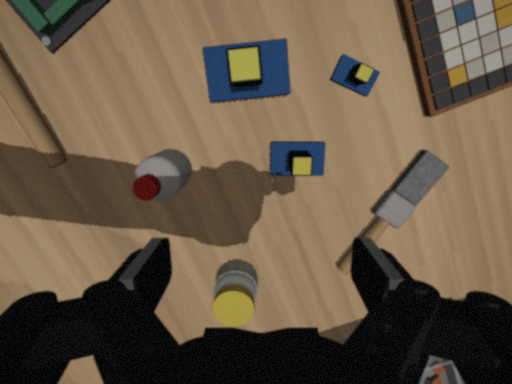

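```bash
cat >> h.py <<'E'
from scipy.optimize import minimize
def boxpts(x0,x1,y0,y1,z0,z1): return np.array([[x,y,z] for x in(x0,x1) for y in(y0,y1) for z in(z0,z1)])
SHOE=[boxpts(-.035,.035,-.022,.022,0,.014),boxpts(-.012,.012,-.012,.012,.014,.057)]
TOP=np.array([[-.012,-.012,.057],[.012,-.012,.057],[.012,.012,.057],[-.012,.012,.057]])
def place(B,p): 
    c,s=np.cos(p[2]),np.sin(p[2]); z=p[3] if len(p)>3 else 0
    return B@np.array([[c,s,0],[-s,c,0],[0,0,1]])+[p[0],p[1],z]
def fitshoe(c,p0,z=0.,v=False):
    f=cv2.GaussianBlur(c['frame'],(0,0),.7).astype(int); b,g,r=f[...,0],f[...,1],f[...,2]
    blue=(b>1.5*r)&(b>g+15)&(b>45); yel=(r>b+50)&(g>b+50)&(r<g*1.35)
    ctr=proj(c,[[p0[0],p0[1],z+.02]])[0]
    yy,xx=np.mgrid[:384,:512]; near=(xx-ctr[0])**2+(yy-ctr[1])**2<60**2
    def comp(m):
        n,l,s,ce=cv2.connectedComponentsWithStats((m&near).astype(np.uint8)); 
        ok=[i for i in range(1,n) if s[i,4]>40]; 
        i=min(ok,key=lambda i:np.hypot(*(ce[i]-ctr))); return l==i
    B,Y=comp(blue),comp(yel); S=8
    def ras(h):
        m=np.zeros((384,512),np.uint8); return m
    def cost(p):
        q=[*p,z]; o=0
        def poly(P):
            m=np.zeros((384,512),np.uint8); h=cv2.convexHull(proj(c,place(P,q)).astype(np.float32)).reshape(-1,2)
            big=np.zeros((240*2,240*2),np.uint8); off=ctr-60
            cv2.fillPoly(big,[np.round(((h-off)*4)*16).astype(np.int32)],1,shift=4)
            return cv2.resize(big.astype(np.float32),(120,120),interpolation=cv2.INTER_AREA)
        x0,y0=np.round(ctr-60).astype(int); 
        M=lambda m: cv2.warpAffine(m.astype(np.float32),np.array([[1,0,-(ctr[0]-60)-.0],[0,1,-(ctr[1]-60)]]),(120,120))
        blk=poly(SHOE[0]); han=poly(SHOE[1]); top=poly(TOP)
        pb=np.clip(blk-han,0,1)
        return np.abs(pb-M(B)).sum()+np.abs(top-M(Y)).sum()
    best=None
    for d in (-.1,0,.1):
        r=minimize(cost,[p0[0],p0[1],p0[2]+d],method='Nelder-Mead',options=dict(initial_simplex=np.array([p0,p0,p0,p0],float)+np.array([[0,0,d],[.005,0,d],[0,.005,d],[0,0,d+.08]]),xatol=1e-5,fatol=.05))
        if best is None or r.fun<best.fun: best=r
    print('shoe',best.x[:2].round(4),np.degrees(best.x[2]).round(2),'cost',best.fun.round(1),B.sum(),Y.sum())
    if v:
        im=c['frame'].copy()
        for P in (*SHOE,TOP): cv2.polylines(im,[np.round(cv2.convexHull(proj(c,place(P,[*best.x,z])).astype(np.float32))).astype(int)],True,(0,0,255),1)
        x,y=np.clip(np.round(ctr).astype(int),[70,70],[442,314]); cv2.imwrite(v,cv2.resize(im[y-70:y+70,x-70:x+70],None,fx=4,fy=4,interpolation=cv2.INTER_NEAREST))
    return best.x
E
python3 - <<'E'
from h import *
c=dict(np.load('pics/w1.npz')); fitshoe(c,[.617,-.276,np.radians(-22)],0,'pics/f1.png')
c=dict(np.load('pics/top1.npz')); fitshoe(c,[.617,-.276,np.radians(-22)],0,'pics/f2.png')
c=dict(np.load('pics/side1.npz')); fitshoe(c,[.617,-.276,np.radians(-22)],0)
E
```

```text
shoe [ 0.6124 -0.2812] -22.67 cost 323.2 1142 316
shoe [ 0.6136 -0.2812] -19.97 cost 110.5 198 41
shoe [ 0.5979 -0.169 ] -224.71 cost 253.6 302 51
```

View pics/f1.png

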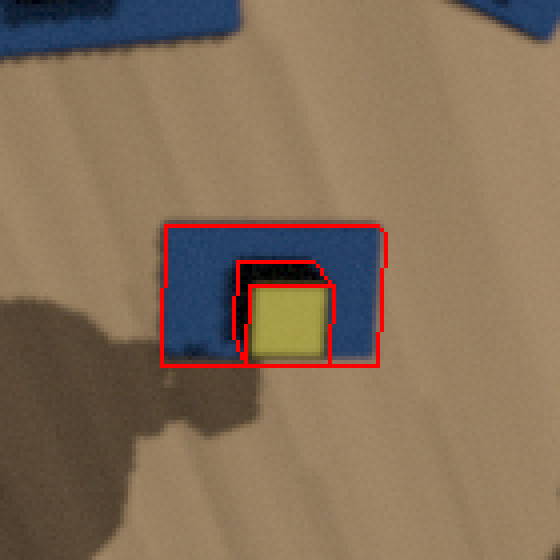

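```bash
python3 - <<'E'
from h import *
mv([0.613,-0.2805,0.13],-22.2)
mv([0.613,-0.2805,0.024],-22.2)
E
```

```text
cur [ 0.5692 -0.2614  0.2586] hdg -21.98 z [ 1.1e-03  5.0e-04 -1.0e+00] frac [0.1587 0.005  0.4287] 0.00062 deg 0.22
cur [ 0.5692 -0.2614  0.2586] hdg -21.98 z [ 1.1e-03  5.0e-04 -1.0e+00] frac [0.1584 0.0053 0.782 ] 0.00062 deg 0.22
```

Call:
drive_tool:
  deltas:
    - [[0.04,0.001,0.06,0],[0.09,0.003,0.15,0.0006],[0.13,0.004,0.25,0.0006],[0.15,0.005,0.35,0.0006],[0.158,0.005,0.42,0.0006],[0.1585,0.005,0.45,0.0006],[0.1585,0.005,0.45,0.0006],[0.1585,0.005,0.45,0.0006]]

```text
time: 3.82
position: [0.6124, -0.2812, 0.1243]
eef_rot: [0.981, -0.193, 0.0, -0.0]
force: [0.2, -0.7, 0.7]
opening: 0.0854
```

```bash
python3 - <<'E'
from h import *
c=camera('wrist'); cv2.imwrite('pics/w2.png',c['frame'])
fitshoe(c,[.613,-.2805,np.radians(-22)],0,'pics/f3.png')
mv([0.613,-0.2805,0.024],-22.2)
E
```

```text
shoe [ 0.6123 -0.2814] -22.17 cost 800.4 2639 656
cur [ 0.6132 -0.2814  0.1253] hdg -22.25 z [ 2.8e-03 -5.0e-04 -1.0e+00] frac [-0.0026 -0.0023  0.3378] -0.00013 deg -0.05
```

View pics/w2.png

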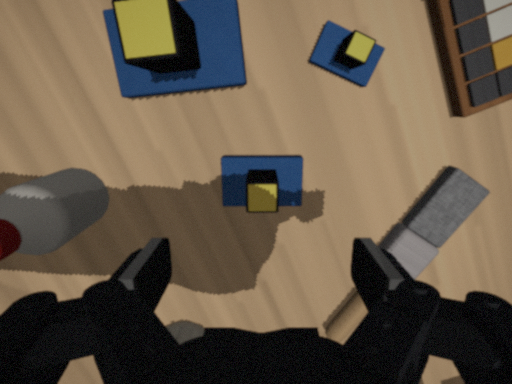

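Call:
drive_tool:
  deltas:
    - [[-0.001,0,0.06,0],[-0.001,0,0.15,0],[-0.001,0,0.24,0],[-0.001,0,0.3,0],[-0.001,0,0.33,0],[-0.001,0,0.338,0],[-0.001,0,0.338,0],[-0.001,0,0.338,0]]

```text
time: 4.53
position: [0.6145, -0.2821, 0.026]
eef_rot: [0.981, -0.193, 0.003, 0.001]
force: [-0.1, -0.1, 0.9]
opening: 0.0854
```

```bash
python3 - <<'E'
from h import *
c=camera('wrist'); cv2.imwrite('pics/w3.png',c['frame'])
mv([0.613,-0.2805,0.024],-22.2)
E
```

```text
cur [ 0.6146 -0.2821  0.0261] hdg -22.25 z [ 0.0058 -0.0022 -1.    ] frac [-0.0069 -0.0031  0.0069] -0.00013 deg -0.05
```

View pics/w3.png

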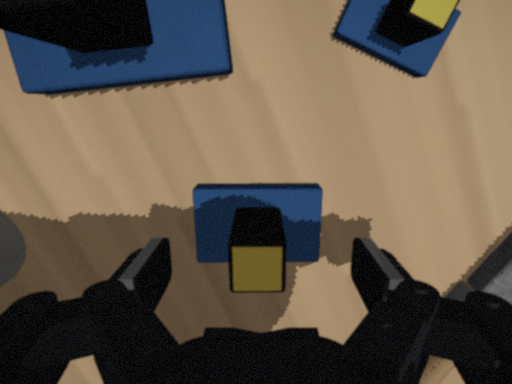

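Call:
drive_tool:
  deltas:
    - [[-0.004,-0.001,0.004,0],[-0.004,-0.001,0.004,0],[-0.004,-0.001,0.004,0],[-0.004,-0.001,0.004,0],[-0.004,-0.001,0.004,0],[-0.004,-0.001,0.004,0],[-0.004,-0.001,0.004,0],[-0.004,-0.001,0.004,0],[-0.004,-0.001,0.004,0],[-0.004,-0.001,0.004,0]]
  jaw: 0
  force: 60

```text
time: 5.42
position: [0.6138, -0.2816, 0.0253]
eef_rot: [0.981, -0.193, 0.003, 0.001]
force: [-0.5, -0.0, 3.8]
opening: 0.023
```

```bash
python3 - <<'E'
from h import *
c=camera('wrist'); cv2.imwrite('pics/w4.png',c['frame'])
s=get_state(); print(s['force'],s['moment'],s['opening']);mv([0.613,-0.2805,0.024],-22.2)
E
```

```text
[-0.76976473 -0.61275178  5.57615316] [ 0.07797106  0.17302506 -0.03992333] 0.023824740116283605
cur [ 0.6138 -0.2816  0.0253] hdg -22.25 z [ 0.0063 -0.0026 -1.    ] frac [-0.004  -0.0024  0.0041] -0.00013 deg -0.05
```

View pics/w4.png

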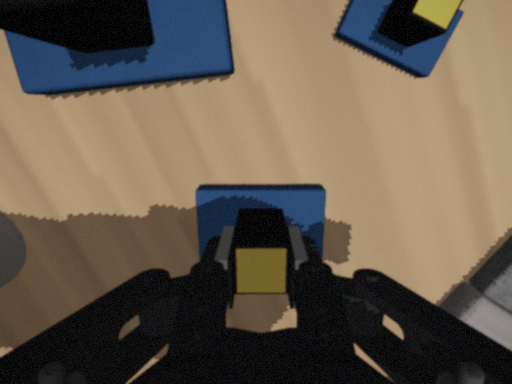

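Call:
drive_tool:
  deltas:
    - [[0,0,-0.04,0],[0,0,-0.12,0],[0,0,-0.22,0],[0,0,-0.34,0],[0,0,-0.46,0],[0,0,-0.56,0],[0,0,-0.62,0],[0,0,-0.64,0],[0,0,-0.64,0]]

```text
time: 6.22
position: [0.6131, -0.2813, 0.2189]
eef_rot: [0.981, -0.193, 0.004, 0.001]
force: [0.3, -1.1, -3.7]
opening: 0.0232
```

```bash
python3 - <<'E'
from h import *
s=get_state(); print(s['force'],s['moment'],s['opening']);mv([0.55,-0.07,0.26],14.5)
E
```

```text
[ 0.3031827  -1.14491897 -3.69645848] [-0.0118045  -0.0227976  -0.02086733] 0.02316354450229814
cur [ 0.6131 -0.2813  0.2189] hdg -22.25 z [ 0.0083 -0.0038 -1.    ] frac [-0.4602 -0.5723 -0.1416] -0.10208 deg -36.75
```

Call:
drive_tool:
  deltas:
    - [[-0.03,-0.03,-0.02,-0.008],[-0.09,-0.1,-0.04,-0.02],[-0.16,-0.19,-0.06,-0.035],[-0.24,-0.29,-0.08,-0.052],[-0.32,-0.4,-0.1,-0.068],[-0.39,-0.49,-0.12,-0.084],[-0.44,-0.55,-0.14,-0.096],[-0.46,-0.572,-0.14,-0.102],[-0.46,-0.572,-0.14,-0.102],[-0.46,-0.572,-0.14,-0.102]]

```text
time: 7.05
position: [0.5495, -0.0702, 0.258]
eef_rot: [0.992, 0.126, 0.003, 0.002]
force: [-0.2, -0.3, -3.2]
opening: 0.0232
```

```bash
python3 - <<'E'
from h import *
c=camera('wrist'); cv2.imwrite('pics/w5.png',c['frame']); np.savez('pics/w5.npz',**c)
s=get_state(); print(s['force'],s['opening']);mv([0.55,-0.07,0.26],14.5)
for q in ['jig','mouth','gate','meet']:
    for r in mark_of(q,c): print(q,r['p'].__round__(2),np.round(r['pixel']),onz(c,r['pixel'],0.006 if q!='jig' else 0).round(4))
cv2.imwrite('pics/w5z.png',cv2.resize(c['frame'][:300],(800,469),interpolation=cv2.INTER_CUBIC))
E
```

```text
[-0.08957378 -0.32951358 -3.82609487] 0.023234124910743087
cur [ 0.5498 -0.0709  0.2581] hdg 14.37 z [ 0.0065 -0.0041 -1.    ] frac [ 0.0014 -0.0029 -0.0062] -0.00036 deg -0.13
jig 0.95 [276.  52.] [0.5357 0.0566 0.    ]
mouth 0.83 [352.  50.] [0.6237 0.0803 0.006 ]
gate 0.65 [290.  54.] [0.552  0.0581 0.006 ]
gate 0.59 [240.  49.] [0.4936 0.0478 0.006 ]
meet 0.66 [239.  50.] [0.4927 0.0468 0.006 ]
```

View pics/w5z.png

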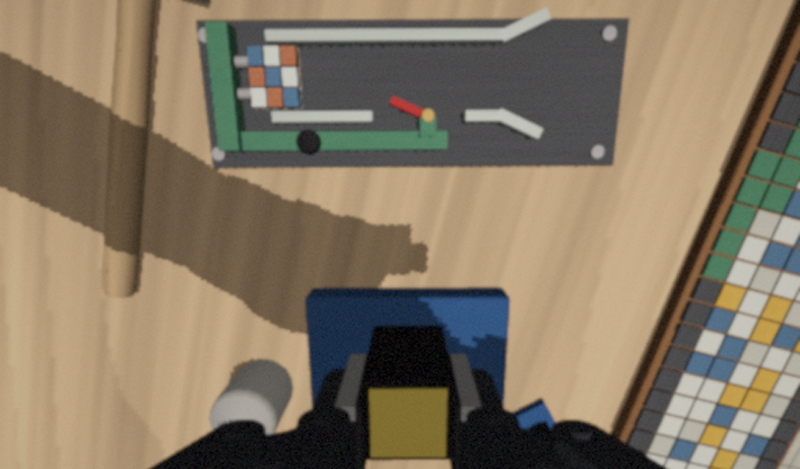

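```bash
python3 - <<'E'
from h import *
from scipy.optimize import least_squares
c=dict(np.load('pics/w5.npz')); g=cv2.cvtColor(c['frame'],cv2.COLOR_BGR2GRAY)
px=np.array([[628,19],[612,165],[216,167],[197,20]],np.float32)/1.5625-.2
px2=cv2.cornerSubPix(g,px.reshape(-1,1,2).copy(),(4,4),(-1,-1),(3,50,.01)).reshape(-1,2); print(px,px2)
M=np.array([[-.15,-.041,.006],[-.15,.065,.006],[.172,.065,.006],[.172,-.041,.006]])
f=lambda p:(proj(c,place(M,p))-px2).ravel()
r=least_squares(f,[.538,.056,np.radians(194.5)]); p=r.x; print('jig',p[:2].round(4),np.degrees(p[2]).round(2),r.fun.round(2))
np.save('pics/jig.npy',p)
def tojig(px,z): 
    w=onz(c,px,z)[:2]-p[:2]; cc,ss=np.cos(p[2]),np.sin(p[2]); return (np.array([[cc,ss],[-ss,cc]])@w*1000).round(1)
S=1.5625
for n,q,z in [('pin',(428,115),.022),('tile l',(298,46),.016),('tile l low',(299,107),.016),('wall -y end',(504,36),.02),('wall start+y',(465,112),.02),('wall inner -y',(400,41),.02),('gap wall',(373,112),.02),('knob',(309,142),.027),('green start',(447,140),.02),('green end',(240,140),.02),('pawl tip',(391,100),.02)]:
    print(n,tojig(np.array(q)/S-.2,z))
im=c['frame'].copy()
im=cv2.resize(im,None,fx=3,fy=3,interpolation=cv2.INTER_CUBIC)[0:330,350:1230]
def dr(P,col):
    q=(proj(c,place(np.array(P)/1000,p))+.5)*3-.5-[350,0]; cv2.polylines(im,[np.round(q).astype(int)],False,col,1)
dr([[-150,-41,6],[-150,65,6],[172,65,6],[172,-41,6],[-150,-41,6]],(0,0,255))
dr([[-55,-23.5,20],[118,-23.5,20]],(0,255,255));dr([[-55,23.5,20],[118,23.5,20]],(0,255,255))
for s in (0,8,16,24): dr([[76+s,-20,16],[76+s,20,16]],(0,255,0)); dr([[-20+s,24,20],[-20+s,34,20]],(255,255,0))
cv2.imwrite('pics/jigz.png',cv2.resize(im,(800,300)))
E
```

```text
[[401.72      11.96    ]
 [391.47998  105.4     ]
 [138.04001  106.68    ]
 [125.880005  12.6     ]] [[401.95663   11.355137]
 [391.51965  105.277565]
 [135.63683  103.52312 ]
 [125.19394   13.85722 ]]
jig [0.5315 0.0571] 194.48 [ 0.83 -0.36  0.47  0.58 -0.46  3.   -0.83 -2.42]
pin [-0.4 27.8]
tile l [ 94.9 -20.3]
tile l low [96.9 21.4]
wall -y end [-54.8 -25.7]
wall start+y [-28.3  25.5]
wall inner -y [ 20.2 -22.6]
gap wall [40.8 25.4]
knob [88.7 46.9]
green start [-15.2  45.5]
green end [142.5  45.2]
pawl tip [27.2 17.1]
```

View pics/jigz.png

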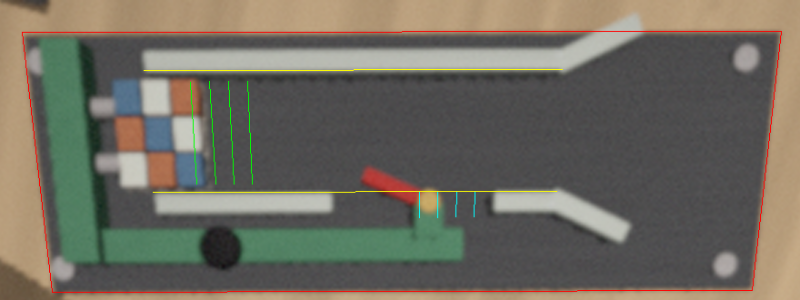

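```bash
python3 - <<'E'
from h import *
from scipy.optimize import least_squares
c=dict(np.load('pics/w5.npz'))
g=cv2.GaussianBlur(cv2.cvtColor(c['frame'],cv2.COLOR_BGR2GRAY).astype(np.float32),(0,0),1)
p=np.load('pics/jig.npy')
# edge search along normals: plate edges (dark inside) at z=6, and wall inner edges z=20
segs=[]
for a,b in [((-150,-41,6),(-150,65,6)),((-150,65,6),(172,65,6)),((172,-41,6),(172,65,6)),((-150,-41,6),(172,-41,6)),((-50,-23.5,20),(110,-23.5,20))]:
    segs.append(np.array([np.array(a)+(np.array(b)-a)*t for t in np.linspace(.06,.94,30)])/1000)
inn=[(1,0),(0,-1),(-1,0),(0,1),(0,1)]
for it in range(4):
    X=[];N=[];D=[];lab=[]
    for k,(S,i) in enumerate(zip(segs,inn)):
        A=proj(c,place(S,p)); B=proj(c,place(S+np.array([*i,0])*.002,p)); n=(B-A); n/=np.linalg.norm(n,axis=1)[:,None]
        ts=np.arange(-4,4.01,.25)
        for P,nn,s3 in zip(A,n,S):
            q=P+ts[:,None]*nn
            v=cv2.remap(g,q[None,:,0].astype(np.float32),q[None,:,1].astype(np.float32),1)[0]
            d=np.diff(v); j=np.argmin(d)
            if d[j]<-3 and 1<j<len(d)-2: X.append(s3);N.append(nn);D.append(P+nn*(ts[j]+.125));lab.append(k)
    X,N,D,lab=map(np.array,(X,N,D,lab))
    f=lambda q:((proj(c,place(X,q))-D)*N).sum(1)
    r=least_squares(f,p,loss='soft_l1',f_scale=.5); p=r.x
    res=f(p); print(p[:2].round(4),np.degrees(p[2]).round(2),[(int((lab==k).sum()),np.median(res[lab==k]).round(2)) for k in range(5)])
np.save('pics/jig.npy',p)
J=lambda x,y:place(np.array([[x,y,0]])/1000,p)[0][:2].round(4)
print('mouth',J(-97,0),'gate',J(-20,0),'meet+20',J(61,0))
# shoe in hand: fit at z
s=get_state(); h=s['position'][2]-.0253
x=fitshoe(c,[s['position'][0],s['position'][1],np.radians(14.37)],h,'pics/f5.png'); print(h,s['position'])
mv([*J(-97,0),.12],np.degrees(p[2])-180)
E
```

```text
[0.5316 0.0567] 194.66 [(30, np.float64(-0.47)), (30, np.float64(-0.14)), (26, np.float64(-0.51)), (28, np.float64(-0.44)), (30, np.float64(0.27))]
[0.5316 0.0567] 194.64 [(30, np.float64(-0.32)), (30, np.float64(-0.13)), (26, np.float64(-0.44)), (28, np.float64(-0.35)), (30, np.float64(0.14))]
[0.5316 0.0567] 194.67 [(30, np.float64(-0.43)), (30, np.float64(-0.22)), (26, np.float64(-0.56)), (28, np.float64(-0.38)), (30, np.float64(0.14))]
[0.5316 0.0567] 194.66 [(30, np.float64(-0.46)), (30, np.float64(-0.37)), (26, np.float64(-0.42)), (28, np.float64(-0.33)), (30, np.float64(0.14))]
mouth [0.6254 0.0812] gate [0.5509 0.0618] meet+20 [0.4726 0.0413]
shoe [ 0.5471 -0.0703] 14.87 cost 4122.5 3464 2061
0.23349609946037592 [ 0.55012887 -0.0713511   0.2587961 ]
cur [ 0.5501 -0.0714  0.2588] hdg 14.35 z [ 0.0074 -0.0038 -1.    ] frac [ 0.3662 -0.433   0.4626] -0.00087 deg -0.31
```

View pics/f5.png

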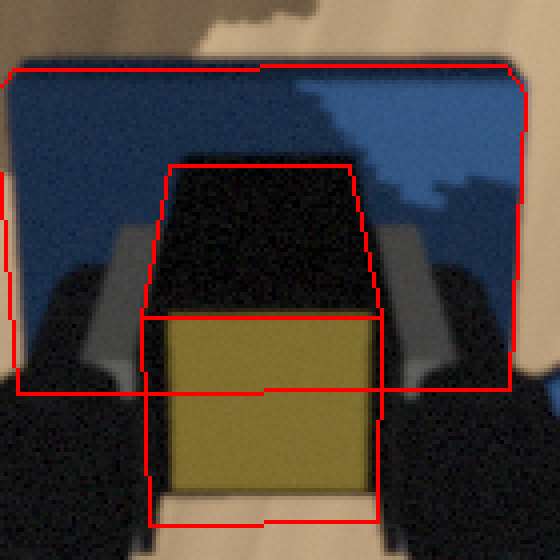

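Call:
drive_tool:
  deltas:
    - [[0.03,-0.03,0,0],[0.08,-0.09,0.02,0],[0.16,-0.18,0.06,0],[0.24,-0.27,0.12,-0.0008],[0.31,-0.36,0.2,-0.0008],[0.36,-0.42,0.28,-0.0008],[0.366,-0.433,0.36,-0.0008],[0.366,-0.433,0.42,-0.0008],[0.366,-0.433,0.46,-0.0008],[0.366,-0.433,0.49,-0.0008],[0.366,-0.433,0.5,-0.0008],[0.366,-0.433,0.5,-0.0008],[0.366,-0.433,0.5,-0.0008]]

```text
time: 8.38
position: [0.6261, 0.081, 0.1094]
eef_rot: [0.992, 0.127, 0.004, 0.002]
force: [0.0, -0.0, -2.9]
opening: 0.0231
```

```bash
python3 - <<'E'
from h import *
p=np.load('pics/jig.npy')
J=lambda x,y:place(np.array([[x,y,0]])/1000,p)[0][:2].round(4)
s=get_state(); print(s['force'],s['opening']); mv([*J(-100,0),.05],np.degrees(p[2])-180)
for n in ('wrist','top','side'):
    c=camera(n); np.savez(f'pics/{n}6.npz',**c)
    f=c['frame']
    if n=='side': f=cv2.resize(f[150:270,180:360],None,fx=4,fy=4,interpolation=cv2.INTER_CUBIC)
    if n=='top': f=cv2.resize(f[120:270,180:300],None,fx=4,fy=4,interpolation=cv2.INTER_CUBIC)
    cv2.imwrite(f'pics/{n}6.png',f)
E
```

```text
[ 0.02585096 -0.04449413 -2.92753285] 0.023145849307715904
cur [0.6261 0.081  0.1094] hdg 14.6 z [ 0.0085 -0.0037 -1.    ] frac [ 0.0066 -0.0026  0.1981] -0.00016 deg -0.06
```

View pics/wrist6.png

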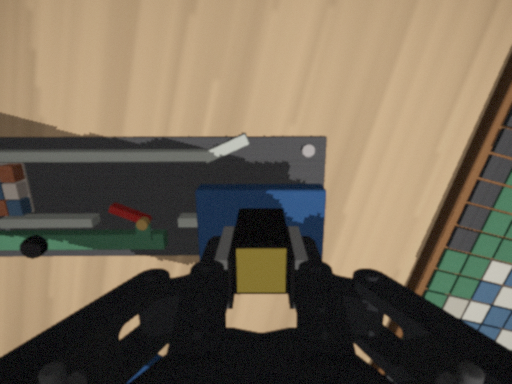

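View pics/side6.png

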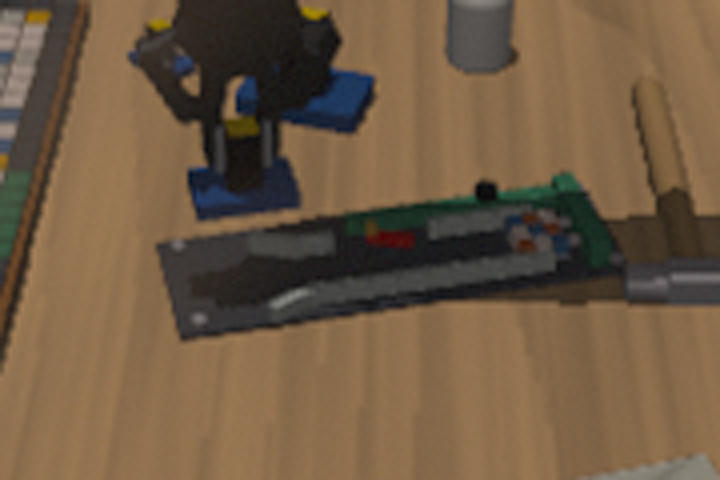

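```bash
cat >> h.py <<'E'
from scipy.optimize import least_squares
def fitjig(c,p,use=(0,1,2,3,4),R=4,mask=None):
    g=cv2.GaussianBlur(cv2.cvtColor(c['frame'],cv2.COLOR_BGR2GRAY).astype(np.float32),(0,0),.8)
    E=[((-150,-41,6),(-150,65,6)),((-150,65,6),(172,65,6)),((172,-41,6),(172,65,6)),((-150,-41,6),(172,-41,6)),((-50,-23.5,20),(110,-23.5,20))]
    inn=[(1,0),(0,-1),(-1,0),(0,1),(0,1)]
    for it in range(5):
        X=[];N=[];D=[];lab=[]
        for k in use:
            a,b=E[k];i=inn[k]; S=np.array([np.array(a)+(np.array(b)-a)*t for t in np.linspace(.04,.96,50)])/1000
            A=proj(c,place(S,p)); B=proj(c,place(S+np.array([*i,0])*.002,p)); n=(B-A); n/=np.linalg.norm(n,axis=1)[:,None]
            ts=np.arange(-R,R+.01,.25)
            for P,nn,s3 in zip(A,n,S):
                q=P+ts[:,None]*nn
                if (q<1).any() or (q[:,0]>510).any() or (q[:,1]>382).any(): continue
                if mask is not None and mask(P): continue
                v=cv2.remap(g,q[None,:,0].astype(np.float32),q[None,:,1].astype(np.float32),1)[0]
                d=np.diff(v); j=np.argmin(d)
                if d[j]<-3 and 1<j<len(d)-2: X.append(s3);N.append(nn);D.append(P+nn*(ts[j]+.125));lab.append(k)
        X,N,D,lab=map(np.array,(X,N,D,lab))
        f=lambda q:((proj(c,place(X,q))-D)*N).sum(1)
        r=least_squares(f,p,loss='soft_l1',f_scale=.5); p=r.x
    res=f(p); print('jig',p[:2].round(4),np.degrees(p[2]).round(2),[(k,int((lab==k).sum()),np.median(res[lab==k]).round(2)) for k in use])
    return p
E
python3 - <<'E'
from h import *
p=np.load('pics/jig.npy')
for n in ('top1','side1','w5'):
    print(n); fitjig(dict(np.load(f'pics/{n}.npz')),p)
c=dict(np.load('pics/wrist6.npz')); print('wrist6')
p6=fitjig(c,p,mask=lambda P:P[1]>178 and P[0]>190)
s=get_state()
q=[*s['position'][:2],np.radians(14.6),s['position'][2]-.0253]
print('pred block top corners',proj(c,place(np.array([[-.035,-.022,.014],[-.035,.022,.014],[.035,.022,.014],[.035,-.022,.014]]),q)).round(1).tolist())
print('pred handle top',proj(c,place(TOP,q)).round(1).tolist())
c=dict(np.load('pics/wrist6.npz'));cv2.imwrite('pics/w6z.png',cv2.resize(c['frame'][170:310,180:345],None,fx=4,fy=4,interpolation=cv2.INTER_CUBIC))
E
```

```text
top1
jig [0.5338 0.0574] 194.6 [(0, 50, np.float64(0.11)), (1, 50, np.float64(-0.13)), (2, 47, np.float64(0.12)), (3, 48, np.float64(-0.03)), (4, 50, np.float64(-0.12))]
side1
jig [0.5344 0.0612] 196.09 [(0, 50, np.float64(-0.05)), (1, 48, np.float64(0.6)), (2, 47, np.float64(0.11)), (3, 50, np.float64(1.13)), (4, 50, np.float64(-0.39))]
w5
jig [0.5316 0.0567] 194.63 [(0, 50, np.float64(-0.43)), (1, 50, np.float64(-0.37)), (2, 44, np.float64(-0.68)), (3, 47, np.float64(-0.37)), (4, 50, np.float64(0.13))]
wrist6
jig [0.531  0.0575] 194.71 [(0, 16, np.float64(-0.05)), (1, 25, np.float64(-0.15)), (2, 0, np.float64(nan)), (3, 39, np.float64(0.32)), (4, 45, np.float64(-0.14))]
pred block top corners [[201.9, 268.6], [197.3, 194.5], [329.9, 194.0], [325.2, 268.0]]
pred handle top [[236.8, 301.4], [293.6, 301.1], [295.3, 249.8], [235.4, 250.0]]
  return _methods._mean(a, axis=axis, dtype=dtype,
  ret = ret.dtype.type(ret / rcount)
```

View pics/w6z.png

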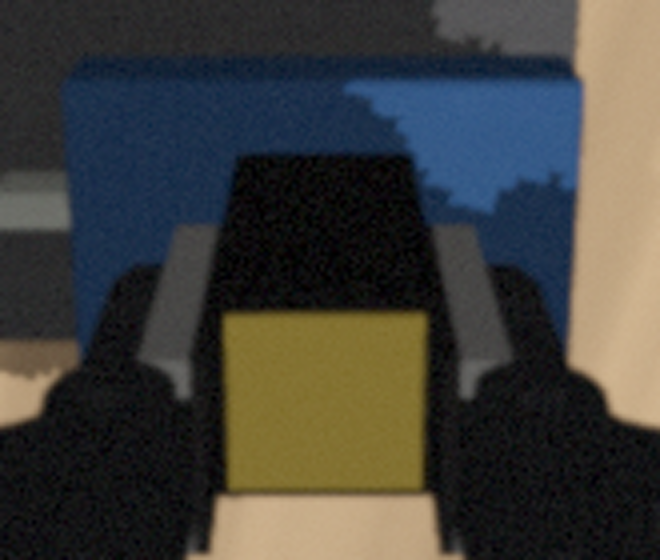

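```bash
python3 - <<'E'
from h import *
p=np.array([.5335,.0572,np.radians(194.63)]); np.save('pics/jig.npy',p)
J=lambda x,y:place(np.array([[x,y,0]])/1000,p)[0][:2].round(4)
mv([*J(-102,0),.056],14.63)
mv([*J(-102,0),.0315],14.63)
E
```

```text
cur [0.6263 0.081  0.11  ] hdg 14.61 z [ 0.0095 -0.0037 -0.9999] frac [ 0.0192 -0.0026  0.1801] -5e-05 deg -0.02
cur [0.6263 0.081  0.11  ] hdg 14.61 z [ 0.0095 -0.0037 -0.9999] frac [ 0.0185 -0.0031  0.2618] -5e-05 deg -0.02
```

Call:
drive_tool:
  deltas:
    - [[0.01,-0.001,0.03,0],[0.019,-0.002,0.08,0],[0.019,-0.003,0.13,0],[0.019,-0.003,0.16,0],[0.019,-0.003,0.175,0],[0.019,-0.003,0.18,0],[0.019,-0.003,0.18,0]]

```text
time: 9.12
position: [0.6321, 0.0831, 0.0559]
eef_rot: [0.992, 0.127, 0.004, 0.002]
force: [0.5, -0.2, -3.0]
opening: 0.0227
```

```bash
python3 - <<'E'
from h import *
p=np.load('pics/jig.npy')
J=lambda x,y:place(np.array([[x,y,0]])/1000,p)[0][:2].round(4)
mv([*J(-102,0),.0315],14.63)
s=get_state(); print(s['force'],s['joint_pos'].round(3))
for n in ('wrist','top'):
    c=camera(n); np.savez(f'pics/{n}7.npz',**c)
    f=c['frame']
    if n=='wrist': f=cv2.resize(f[70:310,20:345],None,fx=2.4,fy=2.4,interpolation=cv2.INTER_CUBIC)
    if n=='top': f=cv2.resize(f[120:270,180:300],None,fx=4,fy=4,interpolation=cv2.INTER_CUBIC)
    cv2.imwrite(f'pics/{n}7.png',f)
E
```

```text
cur [0.6321 0.0831 0.0559] hdg 14.61 z [ 0.0093 -0.0037 -0.9999] frac [-0.0005 -0.0002  0.0815] -7e-05 deg -0.03
[ 0.46848889 -0.24859135 -3.04656573] [ 0.017  0.633 -0.175  0.753 -0.004  1.333]
```

View pics/wrist7.png

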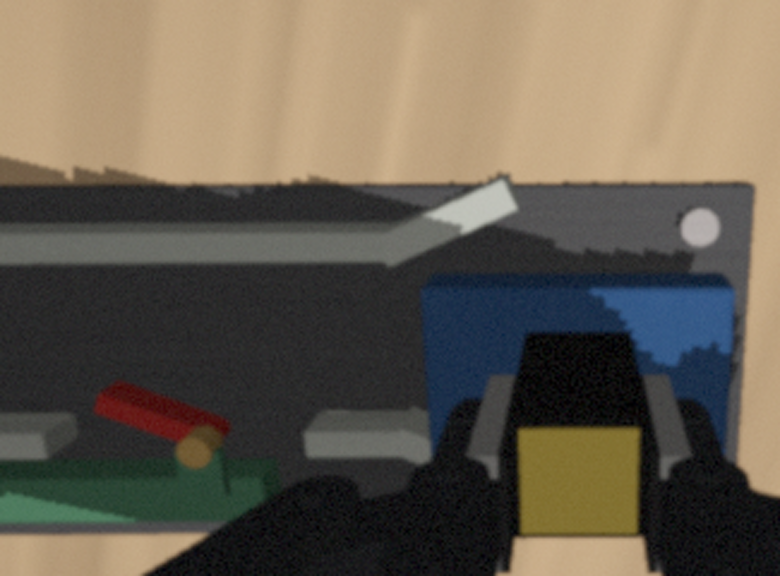

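View pics/top7.png

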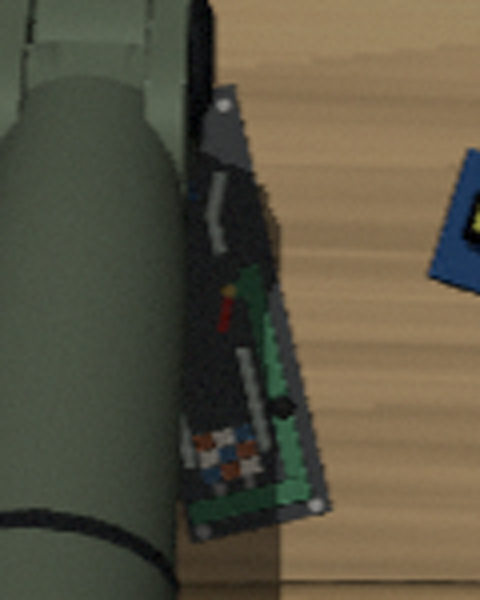

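```bash
python3 - <<'E'
from h import *
p=np.load('pics/jig.npy'); c=dict(np.load('pics/wrist7.npz'))
def tojig(px,z): 
    w=onz(c,(np.array(px)+.5)/2.4-.5+[20,70],z)[:2]-p[:2]; cc,ss=np.cos(p[2]),np.sin(p[2]); return (np.array([[cc,ss],[-ss,cc]])@w*1000).round(1)
for dz in (0,-.004):
  print('shoe bottom edge',tojig((430,275),.0306+dz),tojig((720,275),.0306+dz),'top',tojig((422,288),.0446+dz),tojig((735,288),.0446+dz))
print('wall inner',tojig((385,265),.02),tojig((30,264),.02),'plate edge',tojig((300,184),.006),tojig((750,184),.006),'mouth edge',tojig((741,400),.006))
print('wall +y inner top start',tojig((318,411),.02))
o,d=ray(c,(256,192)); w=o[:2]-p[:2]; print(o)
E
```

```text
shoe bottom edge [-65.4 -23.7] [-134.5  -23.4] top [-66.3 -24.6] [-135.1  -24.3]
shoe bottom edge [-64.6 -22.6] [-135.4  -22.3] top [-65.5 -23.4] [-136.   -23.1]
wall inner [-52.  -23.5] [ 36.9 -24.1] plate edge [-27.6 -41.9] [-146.3  -41.6] mouth edge [-147.7   20.8]
wall +y inner top start [-31.1  16.8]
[0.61235949 0.14967906 0.19810518]
```

Call:
drive_tool:
  deltas:
    - [[0,0.001,0.02,0],[0,0.0015,0.045,0],[0,0.0015,0.06,0],[0,0.0015,0.07,0],[0,0.0015,0.076,0],[0,0.0015,0.079,0],[0,0.0015,0.081,0],[0,0.0015,0.082,0],[0,0.0015,0.082,0]]

```text
time: 9.97
position: [0.6333, 0.0825, 0.0323]
eef_rot: [0.992, 0.127, 0.005, 0.003]
force: [-0.7, -0.1, -3.3]
opening: 0.023
```

```bash
python3 - <<'E'
from h import *
p=np.load('pics/jig.npy')
J=lambda x,y:place(np.array([[x,y,0]])/1000,p)[0][:2].round(4)
mv([*J(-102,0),.0313],14.63)
s=get_state(); print(s['force'],s['moment'])
for n in ('wrist','side'):
    c=camera(n); np.savez(f'pics/{n}8.npz',**c)
    f=c['frame']
    if n=='wrist': f=cv2.resize(f[70:310,20:345],None,fx=2.4,fy=2.4,interpolation=cv2.INTER_CUBIC)
    else: f=cv2.resize(f[150:270,180:360],None,fx=4,fy=4,interpolation=cv2.INTER_CUBIC)
    cv2.imwrite(f'pics/{n}8.png',f)
E
```

```text
cur [0.6333 0.0825 0.0323] hdg 14.61 z [ 0.0111 -0.0037 -0.9999] frac [-0.0032 -0.0024  0.0034] -7e-05 deg -0.02
[-0.67968794 -0.09822626 -3.2908261 ] [-0.07147699 -0.01818123  0.05568746]
```

View pics/wrist8.png

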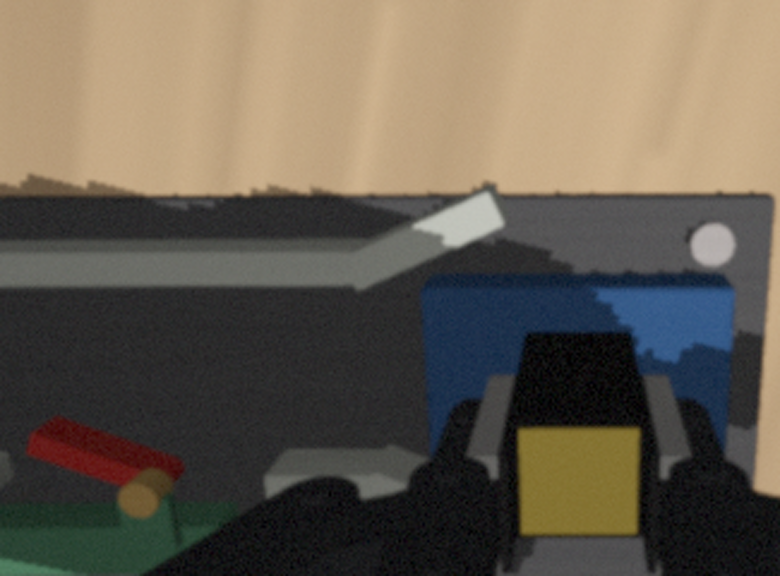

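View pics/side8.png

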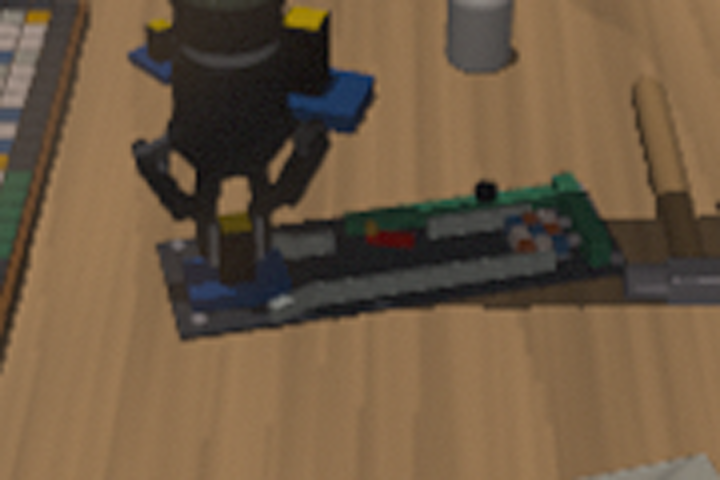

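```bash
python3 - <<'E'
from h import *
p=np.load('pics/jig.npy'); c=dict(np.load('pics/wrist8.npz'))
g=cv2.GaussianBlur(c['frame'],(0,0),.7).astype(float)
def tj(px,z): 
    w=onz(c,px,z)[:2]-p[:2]; cc,ss=np.cos(p[2]),np.sin(p[2]); return np.array([[cc,ss],[-ss,cc]])@w*1000
def edge(cols,r0,r1,ch,sign):
    out=[]
    for x in cols:
        v=g[r0:r1,x,ch]; d=np.diff(v)*sign; j=np.argmax(d)
        if 0<j<len(d)-1:
            a,b,e=d[j-1:j+2]; j=j+.5*(a-e)/(a-2*b+e+1e-9)
        out.append((x,r0+j+.5))
    return np.array(out)
def rep(n,E,z):
    k=np.polyfit(E[:,0],E[:,1],1); r=E[:,1]-np.polyval(k,E[:,0]); E=E[abs(r)<1]
    P=np.array([tj(q,z) for q in E]); k=np.polyfit(P[:,0],P[:,1],1); print(n,len(E),'rows',E[[0,-1],1].round(1),'slope deg',np.degrees(np.arctan(k[0])).round(2),'y@-100',np.polyval(k,-100).round(2),'y@mean',P[:,1].mean().round(2))
rep('wall inner',edge(range(25,165,3),184,198,1,-1),.02)
rep('wall outer top',edge(range(25,165,3),168,180,1,1),.02)
rep('shoe top edge',edge(range(202,318,3),186,196,0,1),.0213)
rep('shoe bottom edge',edge(range(202,318,3),180,188,0,1),.0073)
rep('plate edge',edge(range(25,330,3),145,158,1,-1),.006)
E
```

```text
wall inner 47 rows [189.3 188.6] slope deg -0.06 y@-100 -24.11 y@mean -24.2
wall outer top 47 rows [169.7 168.5] slope deg 0.26 y@-100 -35.26 y@mean -34.88
shoe top edge 39 rows [189.4 189.4] slope deg -0.24 y@-100 -23.94 y@mean -23.94
shoe bottom edge 27 rows [182.7 186.5] slope deg -2.42 y@-100 -22.55 y@mean -22.44
plate edge 60 rows [149.6 150.1] slope deg -0.22 y@-100 -42.26 y@mean -42.31
```

Call:
drive_tool:
  deltas:
    - [[0,0.0045,0,0],[0,0.0045,0.002,0],[0,0.0045,0.004,0],[0,0.0045,0.005,0],[0,0.0045,0.006,0],[0,0.0045,0.006,0]]

```text
time: 10.57
position: [0.634, 0.0811, 0.0314]
eef_rot: [0.992, 0.127, 0.006, 0.003]
force: [-1.1, -1.3, 4.7]
opening: 0.0235
```

```bash
python3 - <<'E'
from h import *
p=np.load('pics/jig.npy')
J=lambda x,y:place(np.array([[x,y,0]])/1000,p)[0][:2]
s=get_state(); print(s['force'],s['moment'])
w=s['position'][:2]-p[:2]; cc,ss=np.cos(p[2]),np.sin(p[2]); print('jig xy',np.array([[cc,ss],[-ss,cc]])@w*1000)
mv([*J(-102,0),.0313],14.63)
mv([*J(-50,1.5),.0303],14.63)
E
```

```text
[-1.05999598 -1.31831704  4.650255  ] [-0.14717198  0.64966038  0.00698186]
jig xy [-103.29776171    2.23359155]
cur [0.634  0.0811 0.0314] hdg 14.61 z [ 0.012  -0.004  -0.9999] frac [-0.0043 -0.0074  0.0002] -6e-05 deg -0.02
cur [0.634  0.0811 0.0314] hdg 14.61 z [ 0.012  -0.004  -0.9999] frac [-0.1777 -0.0024  0.0018] -6e-05 deg -0.02
```

Call:
drive_tool:
  deltas:
    - [[-0.01,0,-0.001,0],[-0.025,0,-0.001,0],[-0.04,0,-0.001,0],[-0.055,0,-0.001,0],[-0.07,0,-0.001,0],[-0.085,0,-0.001,0],[-0.1,0,-0.0015,0],[-0.11,0,-0.0015,0],[-0.12,0,-0.0015,0],[-0.12,0,-0.0015,0]]

```text
time: 11.4
position: [0.5983, 0.0718, 0.0315]
eef_rot: [0.992, 0.127, 0.005, 0.003]
force: [0.6, -0.3, -0.4]
opening: 0.023
```

```bash
cat >> h.py <<'E'
def jst():
    p=np.load('pics/jig.npy'); s=get_state(); cc,ss=np.cos(p[2]),np.sin(p[2]); A=np.array([[cc,ss],[-ss,cc]])
    print('t',round(s['time'],2),'jig xy',(A@(s['position'][:2]-p[:2])*1000).round(2),'z',s['position'][2].round(4),'F jig',(A@s['force'][:2]).round(2),s['force'][2].round(2),'M jig',(A@s['moment'][:2]).round(2),s['moment'][2].round(2),'open',s['opening'].round(4))
E
python3 - <<'E'
from h import *
jst()
p=np.load('pics/jig.npy')
J=lambda x,y:place(np.array([[x,y,0]])/1000,p)[0][:2]
mv([*J(0,2.),.0313],14.63)
c=camera('wrist'); np.savez('pics/wrist9.npz',**c); f=c['frame']
cv2.imwrite('pics/wrist9.png',cv2.resize(f[70:310,20:345],None,fx=2.4,fy=2.4,interpolation=cv2.INTER_CUBIC))
E
```

```text
Traceback (most recent call last):
  File "h.py", line 88, in jst
    print('t',round(s['time'],2),'jig xy',(A@(s['position'][:2]-p[:2])*1000).round(2),'z',s['position'][2].round(4),'F jig',(A@s['force'][:2]).round(2),s['force'][2].round(2),'M jig',(A@s['moment'][:2]).round(2),s['moment'][2].round(2),'open',s['opening'].round(4))
                                                                                                                                                                                                                                                   ^^^^^^^^^^^^^^^^^^
AttributeError: 'float' object has no attribute 'round'
```

```bash
sed -i "s/s\['opening'\].round(4)/round(s['opening'],4)/" h.py
python3 - <<'E'
from h import *
jst()
p=np.load('pics/jig.npy')
J=lambda x,y:place(np.array([[x,y,0]])/1000,p)[0][:2]
mv([*J(0,2.),.0313],14.63)
c=camera('wrist'); np.savez('pics/wrist9.npz',**c); f=c['frame']
cv2.imwrite('pics/wrist9.png',cv2.resize(f[70:310,20:345],None,fx=2.4,fy=2.4,interpolation=cv2.INTER_CUBIC))
E
```

```text
t 11.4 jig xy [-66.43   2.22] z 0.0315 F jig [-0.45  0.48] -0.43 M jig [-0.04 -0.28] 0.02 open 0.023
cur [0.5983 0.0718 0.0315] hdg 14.6 z [ 0.0112 -0.0042 -0.9999] frac [-0.2214 -0.0006 -0.0017] -9e-05 deg -0.03
```

View pics/wrist9.png

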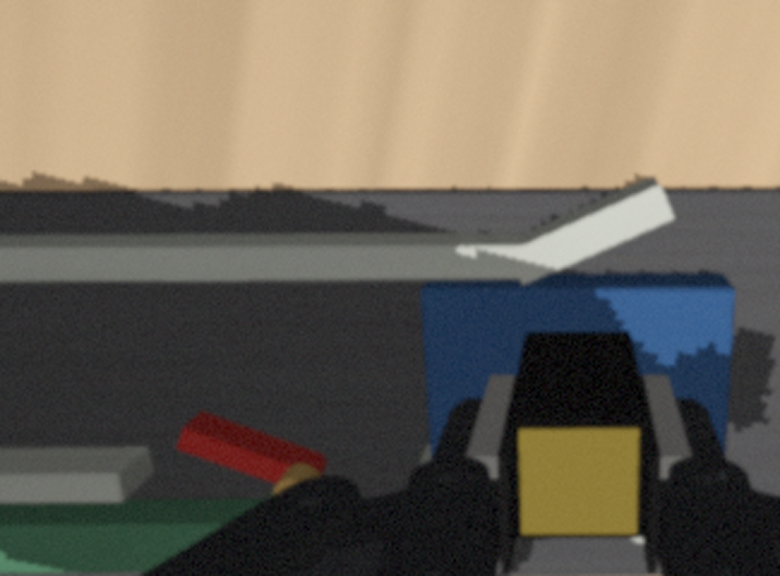

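Call:
drive_tool:
  deltas:
    - [[-0.01,0,-0.0005,0],[-0.025,0,-0.0005,0],[-0.042,0,-0.001,0],[-0.059,0,-0.001,0],[-0.076,0,-0.001,0],[-0.093,0,-0.001,0],[-0.11,0,-0.001,0],[-0.127,0,-0.0015,0],[-0.144,0,-0.0015,0],[-0.161,0,-0.0015,0],[-0.178,0,-0.0015,0],[-0.195,0,-0.0017,0],[-0.21,0,-0.0017,0],[-0.22,0,-0.0017,0],[-0.22,0,-0.0017,0]]

```text
time: 12.7
position: [0.5335, 0.0558, 0.0314]
eef_rot: [0.992, 0.127, 0.005, 0.002]
force: [0.5, 5.7, 0.4]
opening: 0.0232
```

```bash
python3 - <<'E'
from h import *
jst()
p=np.load('pics/jig.npy')
J=lambda x,y:place(np.array([[x,y,0]])/1000,p)[0][:2]
mv([*J(50,2.),.0313],14.63)
c=camera('wrist'); np.savez('pics/wrist10.npz',**c); f=c['frame']
cv2.imwrite('pics/wrist10.png',cv2.resize(f[70:310,20:345],None,fx=2.4,fy=2.4,interpolation=cv2.INTER_CUBIC))
E
```

```text
t 12.7 jig xy [0.35 1.38] z 0.0314 F jig [-1.96 -5.34] 0.45 M jig [-1.14  0.11] -0.13 open 0.0232
cur [0.5335 0.0558 0.0314] hdg 14.61 z [ 0.0099 -0.0028 -0.9999] frac [-0.1655  0.0021 -0.0012] -6e-05 deg -0.02
```

View pics/wrist10.png

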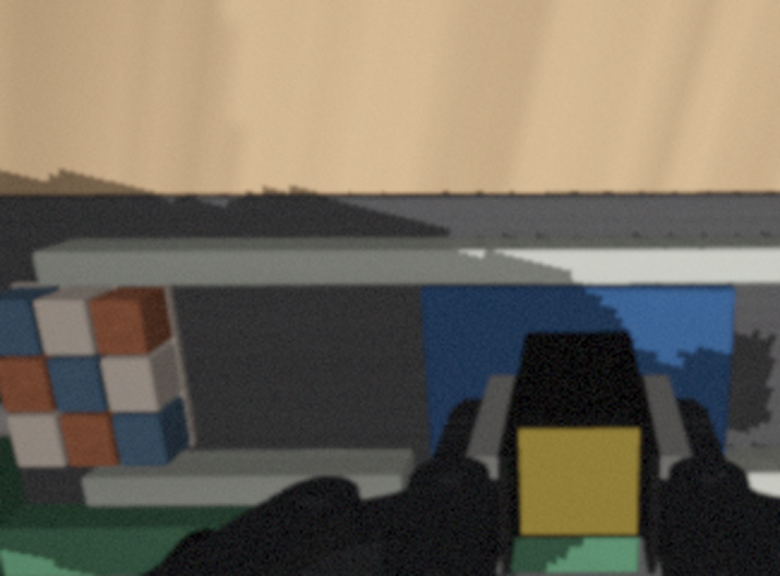

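Call:
drive_tool:
  deltas:
    - [[-0.01,0.001,0,0],[-0.025,0.002,-0.0003,0],[-0.04,0.002,-0.0005,0],[-0.055,0.002,-0.0006,0],[-0.07,0.002,-0.0008,0],[-0.085,0.002,-0.001,0],[-0.1,0.002,-0.001,0],[-0.115,0.002,-0.001,0],[-0.13,0.002,-0.0012,0],[-0.145,0.002,-0.0012,0],[-0.155,0.002,-0.0012,0],[-0.165,0.002,-0.0012,0],[-0.165,0.002,-0.0012,0]]

```text
time: 13.83
position: [0.4849, 0.0425, 0.0313]
eef_rot: [0.992, 0.127, 0.004, 0.002]
force: [0.7, 5.0, 1.4]
opening: 0.0231
```

```bash
python3 - <<'E'
from h import *
jst()
p=np.load('pics/jig.npy')
J=lambda x,y:place(np.array([[x,y,0]])/1000,p)[0][:2]
mv([*J(60,2.),.0313],14.63)
c=camera('wrist'); np.savez('pics/wrist11.npz',**c); f=c['frame']
cv2.imwrite('pics/wrist11.png',cv2.resize(f[70:310,90:415],None,fx=2.4,fy=2.4,interpolation=cv2.INTER_CUBIC))
E
```

```text
t 13.83 jig xy [50.7   1.94] z 0.0313 F jig [-1.98 -4.63] 1.38 M jig [-0.92  0.14] 0.1 open 0.0231
cur [0.4849 0.0425 0.0313] hdg 14.6 z [ 0.0087 -0.0032 -1.    ] frac [-0.031   0.0002 -0.0001] -9e-05 deg -0.03
```

View pics/wrist11.png

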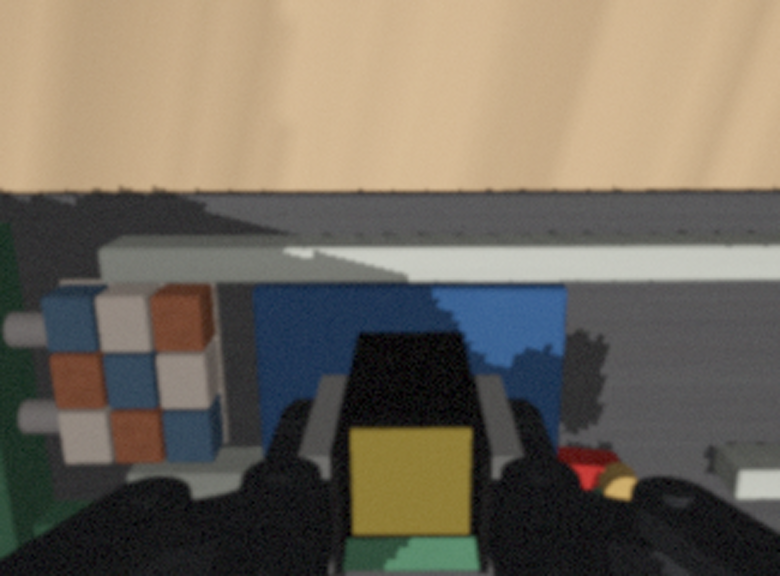

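Call:
drive_tool:
  deltas:
    - [[-0.003,0.001,-0.001,0],[-0.007,0.001,-0.001,0],[-0.011,0.001,-0.001,0],[-0.015,0.001,-0.001,0],[-0.019,0.001,-0.001,0],[-0.022,0.001,-0.001,0],[-0.025,0.001,-0.001,0],[-0.025,0.001,-0.001,0]]

```text
time: 14.55
position: [0.4774, 0.0403, 0.0315]
eef_rot: [0.992, 0.127, 0.004, 0.002]
force: [0.6, 4.4, -3.0]
opening: 0.0235
```

```bash
python3 -c "
from h import *
jst()"
```

```text
t 14.55 jig xy [58.52  2.18] z 0.0315 F jig [-1.68 -4.09] -2.97 M jig [-1.    0.35] 0.18 open 0.0235
```

Call:
drive_tool:
  deltas:
    - [[-0.002,0.0005,0.0005,0],[-0.004,0.0005,0.0005,0],[-0.006,0.0005,0.0005,0],[-0.008,0.0005,0.0005,0],[-0.008,0.0005,0.0005,0]]

```text
time: 14.97
position: [0.4751, 0.0395, 0.0314]
eef_rot: [0.992, 0.127, 0.004, 0.002]
force: [0.8, 4.7, -3.0]
opening: 0.0232
```

```bash
python3 -c "
from h import *
jst()"
```

```text
t 14.97 jig xy [61.    2.35] z 0.0314 F jig [-1.94 -4.3 ] -3.04 M jig [-0.95  0.44] 0.16 open 0.0232
```

Call:
drive_tool:
  deltas:
    - [[-0.002,0.0,0.001,0],[-0.004,0.0,0.001,0],[-0.006,0.0,0.001,0],[-0.008,0.0,0.001,0],[-0.008,0.0,0.001,0]]

```text
time: 15.38
position: [0.4743, 0.0392, 0.0315]
eef_rot: [0.992, 0.127, 0.005, 0.002]
force: [4.6, 5.0, -4.2]
opening: 0.0232
```

```bash
python3 -c "
from h import *
jst()"
```

```text
t 15.38 jig xy [61.84  2.49] z 0.0315 F jig [-5.72 -3.68] -4.2 M jig [-1.07  1.1 ] 0.16 open 0.0232
```

Call:
drive_tool:
  deltas:
    - [[-0.004,0.0,0.002,0],[-0.008,0.0,0.003,0],[-0.012,0.0,0.003,0],[-0.016,0.0,0.003,0],[-0.019,0.0,0.003,0],[-0.021,0.0,0.003,0],[-0.021,0.0,0.003,0],[-0.021,0.0,0.003,0]]

```text
time: 16.05
position: [0.4717, 0.0384, 0.0317]
eef_rot: [0.992, 0.127, 0.009, 0.001]
force: [6.2, 6.6, -1.5]
opening: 0.0233
```

```bash
python3 -c "
from h import *
jst()
c=camera('wrist'); np.savez('pics/wrist12.npz',**c); f=c['frame']
cv2.imwrite('pics/wrist12.png',cv2.resize(f[70:310,90:415],None,fx=2.4,fy=2.4,interpolation=cv2.INTER_CUBIC))
jst()
"
```

```text
t 16.05 jig xy [64.51  2.57] z 0.0317 F jig [-7.71 -4.81] -1.47 M jig [-1.39  1.73] 0.1 open 0.0233
t 16.1 jig xy [64.51  2.56] z 0.0316 F jig [-7.42 -6.13] -1.06 M jig [-1.38  1.7 ] 0.08 open 0.0228
```

View pics/wrist12.png

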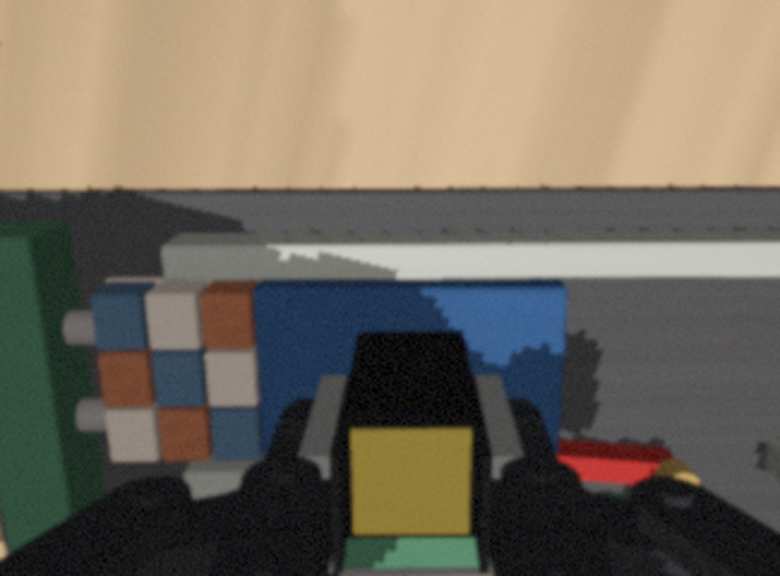

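Call:
drive_tool:
  deltas:
    - [[-0.009,0.0,0.002,0],[-0.012,0.0,0.002,0],[-0.015,0.0,0.002,0],[-0.017,0.0,0.002,0],[-0.019,0.0,0.002,0],[-0.019,0.0,0.002,0],[-0.019,0.0,0.002,0]]

```text
time: 16.68
position: [0.4694, 0.0372, 0.0319]
eef_rot: [0.992, 0.127, 0.012, 0.001]
force: [6.0, 5.2, -2.8]
opening: 0.0234
```

```bash
python3 -c "
from h import *
jst()
c=camera('wrist'); np.savez('pics/wrist13.npz',**c); f=c['frame']
cv2.imwrite('pics/wrist13.png',cv2.resize(f[70:310,90:415],None,fx=2.4,fy=2.4,interpolation=cv2.INTER_CUBIC))
jst()
"
```

```text
t 16.68 jig xy [67.04  3.21] z 0.0319 F jig [-7.1 -3.5] -2.83 M jig [-0.98  1.57] -0.06 open 0.0234
t 16.73 jig xy [67.05  3.22] z 0.0319 F jig [-6.8  -4.29] -3.4 M jig [-0.92  1.64] -0.12 open 0.023
```

View pics/wrist13.png

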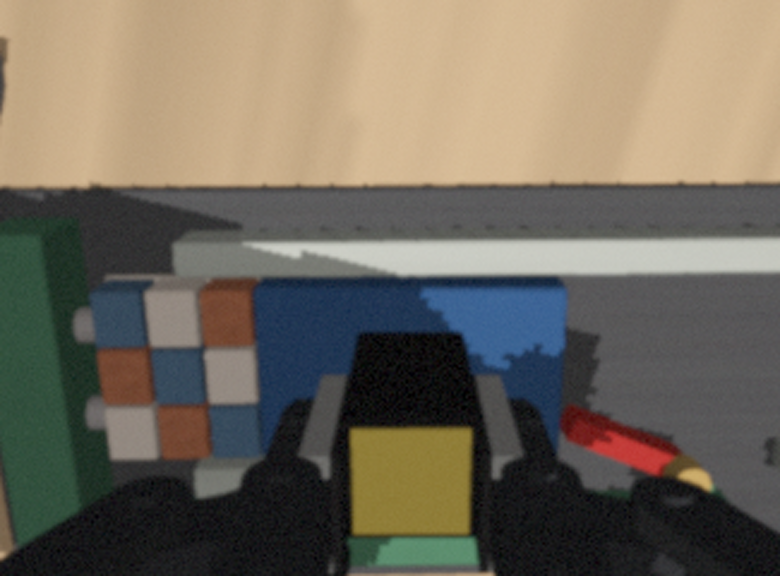

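Call:
drive_tool:
  deltas:
    - [[-0.006,-0.002,0.002,0],[-0.002,-0.003,0.002,0],[0.002,-0.004,0.002,0],[0.003,-0.004,0.002,0],[0.003,-0.004,0.002,0]]

```text
time: 17.15
position: [0.472, 0.0379, 0.032]
eef_rot: [0.992, 0.127, 0.013, 0.002]
force: [5.1, 1.7, -1.0]
opening: 0.0232
```

```bash
python3 -c "
from h import *
jst()
c=camera('wrist'); f=c['frame']
cv2.imwrite('pics/wrist14.png',cv2.resize(f[70:310,90:415],None,fx=2.4,fy=2.4,interpolation=cv2.INTER_CUBIC))
mv(get_state()['position'],14.63)
"
```

```text
t 17.15 jig xy [64.43  3.12] z 0.032 F jig [-5.38 -0.31] -0.97 M jig [-0.17  1.2 ] 0.01 open 0.0232
cur [0.472  0.0379 0.032 ] hdg 14.55 z [ 2.670e-02 -6.000e-04 -9.996e-01] frac [0. 0. 0.] -0.00025 deg -0.09
```

View pics/wrist14.png

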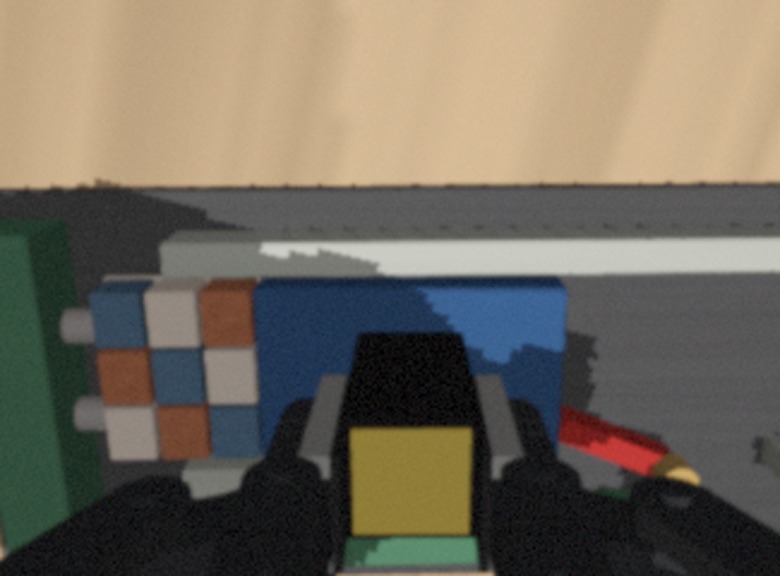

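Call:
drive_tool:
  deltas:
    - [[0,0,0,0],[0,0,0,0],[0,0,0,0],[0,0,0,0],[0,0,0,0],[0,0,0,0]]
  jaw: 0.6

```text
time: 17.7
position: [0.4716, 0.0377, 0.0319]
eef_rot: [0.992, 0.127, 0.013, 0.002]
force: [-0.5, 0.9, 0.5]
opening: 0.0511
```

```bash
python3 -c "
from h import *
jst()
c=camera('wrist'); f=c['frame']
cv2.imwrite('pics/wrist15.png',cv2.resize(f[70:310,90:415],None,fx=2.4,fy=2.4,interpolation=cv2.INTER_CUBIC))
mv(get_state()['position']+[0,0,.15],14.63)
"
```

```text
t 17.7 jig xy [64.85  3.2 ] z 0.0319 F jig [ 0.28 -1.01] 0.49 M jig [ 0.02 -0.03] 0.0 open 0.0511
cur [0.4717 0.0378 0.0319] hdg 14.55 z [ 2.620e-02 -8.000e-04 -9.997e-01] frac [ 0.0126  0.0037 -0.4998] -0.00025 deg -0.09
```

View pics/wrist15.png

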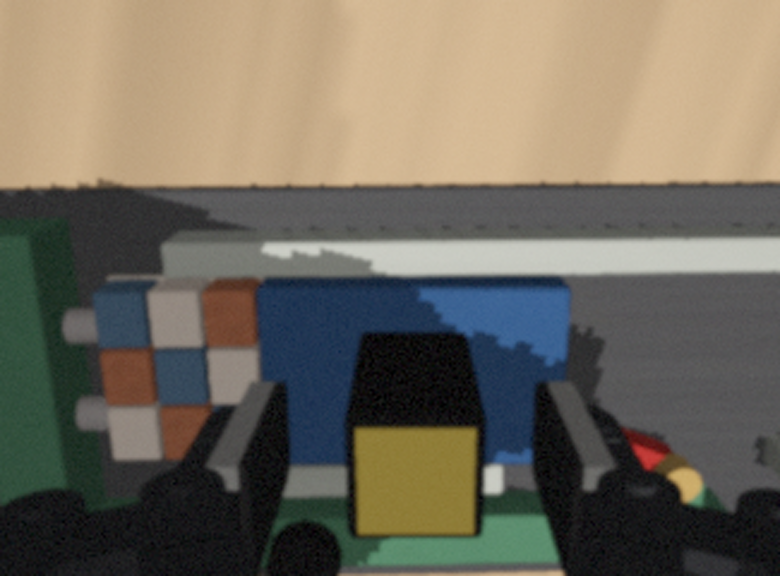

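Released and clear of the handle. Next I'll lift straight up.

Call:
drive_tool:
  deltas:
    - [[0,0,-0.02,0],[0.001,0.0005,-0.06,0],[0.003,0.001,-0.12,0],[0.005,0.002,-0.2,0],[0.008,0.003,-0.3,0],[0.01,0.003,-0.4,0],[0.0126,0.004,-0.48,0],[0.014,0.004,-0.55,0],[0.014,0.004,-0.6,0],[0.014,0.1,-0.64,0],[0.014,0.25,-0.64,0],[0.014,0.35,-0.64,0],[0.014,0.35,-0.64,0]]

```text
time: 18.83
position: [0.499, -0.0676, 0.2258]
eef_rot: [0.992, 0.124, 0.014, 0.004]
force: [0.1, -0.2, 0.3]
opening: 0.0513
```

```bash
python3 -c "
from h import *
jst()
for n in ('wrist','side','top'):
    c=camera(n); np.savez(f'pics/{n}16.npz',**c); f=c['frame']
    if n=='wrist':
        print('jig'); p=fitjig(c,np.load('pics/jig.npy')); print('shoe z.006'); x=fitshoe(c,[*place(np.array([[.064,0,0]]),p)[0][:2],np.radians(14.63)],.006,'pics/f16.png')
        cc,ss=np.cos(p[2]),np.sin(p[2]); print('shoe in jig',np.array([[cc,ss],[-ss,cc]])@(x[:2]-p[:2])*1000,np.degrees(x[2]-p[2])+180)
        f=cv2.resize(f,(800,600),interpolation=cv2.INTER_CUBIC)
    elif n=='side': f=cv2.resize(f[150:270,180:360],None,fx=4,fy=4,interpolation=cv2.INTER_CUBIC)
    cv2.imwrite(f'pics/{n}16.png',f)
"
```

```text
t 18.83 jig xy [ 64.94 112.04] z 0.2258 F jig [-0.03  0.22] 0.3 M jig [0.   0.03] -0.0 open 0.0513
jig
jig [0.5311 0.0573] 194.7 [(0, 50, np.float64(-0.62)), (1, 50, np.float64(-0.44)), (2, 46, np.float64(-0.61)), (3, 47, np.float64(-0.1)), (4, 50, np.float64(-0.09))]
shoe z.006
shoe [0.47   0.0409] 13.58 cost 476.6 2248 568
shoe in jig [63.27806132  0.35852616] -1.1247316853211942
```

View pics/wrist16.png

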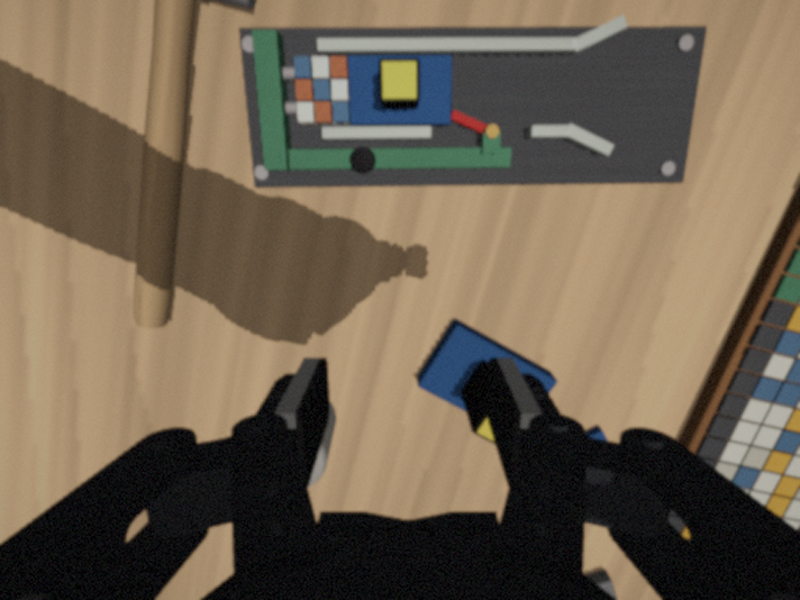

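View pics/side16.png

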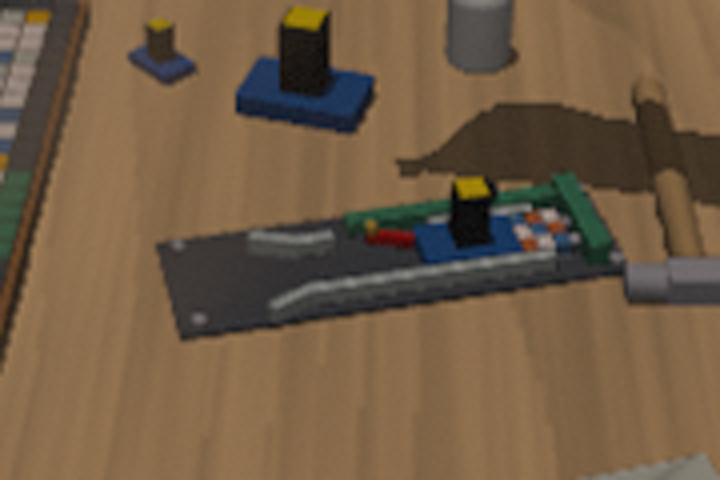

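View pics/top16.png

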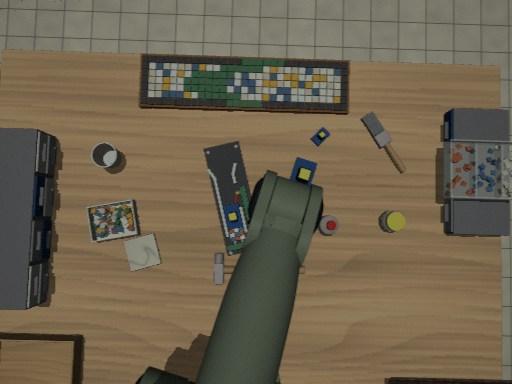

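```bash
python3 -c "
from h import *
print(job_done())"
```

```text
the job is handed in; nothing more can be done
None
```

The middle-sized shoe is flat in the rail, with the red pawl clicked in behind it and the gripper well clear. I handed the job in at about 19 s of the 64 s allowed.

- **What I did:** I gripped the shoe by its handle, laid it in the mouth and slid it past the pawl. The tile row met the nose at about x = 61 mm, so s is roughly 20 mm. I pressed in small steps until the pawl clicked at about x = 67 mm, then eased back so the shoe rested on the pawl, let go and lifted away.
- **Forces:** The highest push I read along the rail was about 8 N. Sideways load reached about 6 N from the pawl and wall. The press on the plate was about 8 N, at laying down only. I only read forces at the end of each move, so brief peaks in between were not seen.
- **Last checks:** In the final wrist and side pictures the shoe sits in the channel against the tiles. The pawl is back at about its rest angle (23° in the picture, against 22° before), behind the shoe. The glue, grout, tub and cup look unmoved, judged by eye.
- **What disagreed:**
  - The final fit placed the shoe at x = 63.3 mm, y = +0.4 mm and turned 1.1°, while the arm read about 64.4 mm. This is within the camera bias of 1–2 mm I saw throughout; the turn may be fit error or the shoe's play in the channel.
  - The tool had leaned about 1.5° under the push before I let go. After release the shoe looked flat.

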